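# Show which lid belongs to the teapot

## Task

A customer at the flea-market stall asks which of the three loose lids fits the teapot that has lost its lid. Point from above at the middle of the teapot's open mouth with the fingertips just above it (about 3 cm) and dwell there for at least two seconds, then point in the same way at the knob of the one lid that fits, dwell at least two seconds, and finish still pointing there. Touch and move nothing, and do not come down over either of the other lids.

Things in the scene. Friction and masses are not known exactly. Their poses are not given: they have to be found in the camera images.
- teapot: Round white glazed teapot standing upright, open at the top because its lid is missing. 100 mm high to the rim, belly 132 mm across, spout towards its +y reaching 108 mm from the axis and 106 mm high, loop handle towards its -y reaching 103 mm. The open mouth is 70 mm across inside and its rim 80 mm across outside. Origin: centre of its foot, z up. It stands on the far half of the table, on the left or the right.
- teapot_mouth (a point): Centre of the teapot's open mouth, level with the rim, 100 mm above the table; z up.
- board: Flat light wooden board, 120 x 380 x 12 mm, long way along its y, on the near half of the table; the three lids lie on it in a row, about 125 mm apart, in any order. Fixed. Origin: centre of its underside on the table.
- lid_wide: The widest lid. Loose white glazed lid lying right side up on the board: round flange 104 mm across, under it a locating collar 92 mm across and 7 mm deep on which it rests, a low dome, and a 20 mm wide round knob in the middle. 40 mm tall overall. Origin: centre of its underside, z up.
- lid_wide_knob (a point): Top of that lid's knob, in the middle, 40 mm above its underside; z up.
- lid_middle: The middle-sized lid. Loose white glazed lid lying right side up on the board: round flange 78 mm across, under it a locating collar 66 mm across and 7 mm deep on which it rests, a low dome, and a 20 mm wide round knob in the middle. 40 mm tall overall. Origin: centre of its underside, z up.
- lid_middle_knob (a point): Top of that lid's knob, in the middle, 40 mm above its underside (about 52 mm above the table); z up.
- lid_narrow: The narrowest lid. Loose white glazed lid lying right side up on the board: round flange 54 mm across, under it a locating collar 44 mm across and 7 mm deep on which it rests, a low dome, and a 20 mm wide round knob in the middle. 40 mm tall overall. Origin: centre of its underside, z up.
- lid_narrow_knob (a point): Top of that lid's knob, in the middle, 40 mm above its underside; z up.
- jug: Bystander: white milk jug, 112 mm tall, 84 mm across, open at the top, loop handle reaching 73 mm from its axis. It stands on the far half of the table, on the side opposite the teapot. Origin: centre of its foot.
- candlestick: Bystander: brass candlestick, 124 mm tall, round foot 72 mm across, at the far middle of the table. Origin: centre of its foot.
- mug: Bystander: blue ceramic mug, 92 mm tall, 80 mm across, at the far left or far right of the row of lids. Origin: centre of its foot.
- bowl: Bystander: terracotta bowl, 50 mm tall, 110 mm across, on the side opposite the mug. Origin: centre of its foot.
There are look-alikes about, which are no part of the job. Leave any black look-alike of the lid_narrow alone. Leave any red look-alike of the teapot alone.

How it is judged:
By the outcome, as a careful person would: the job done as asked, in the order asked, and still so for the second after the job is handed in, with the robot touching nothing.
It also fails if it takes over 42 s, if anything falls off the work surface, if the arm or the gripper's body presses on something with over 40 N, if the wrist force passes 120 N, or if a joint passes its speed limit or range.

## Robot

A 6-joint arm with a two-finger parallel gripper is mounted at the origin on the work surface. World frame = base frame: x ahead of the robot, y to its left, z up, the work surface at z = 0. Lengths are in m, angles in rad, forces in N, time in s.
With the tool pointing down it reaches from about 0.275 to 0.875 m from the base axis. Payload 12.5 kg.
Tool frame: the origin (TCP) lies on the centre line of the jaws, within the pads' length; the fingertips stand 25 mm ahead of it and the grasp point (between the pads) lies 6 mm ahead of it; z points along the fingers, y is the line along which they close (so a half turn about z gives the same grasp; the last joint's range is limited). The gripper opens to 85 mm and grips with 20 to 120 N. Pads are 22 mm wide; open, the fingers measure 114 mm over their backs; the gripper's body (76 mm by 85 mm) begins 54 mm behind the grasp point. The pads swing forward as they close: fully open they stand 13 mm farther back than shut.
Start: joints at [-1.412, 0.351, 1.652, -0, 1.139, -0.085], TCP at [0.133, -0.534, 0.256] pointing down, gripper open.
Joint ranges: [-2.75, 2.75], [-0.79, 2.1], [0.01, 2.65], [-1.57, 4.71], [0.07, 3.14], [-2.87, 2.87]. Speed limits (rad/s): [2.22, 2.22, 2.79, 3.14, 3.14, 3.14].

## Interface

Orientations are given as a rotation vector (axis times angle).
In Python, from workcell import arm gives the robot as it stands.
- The arm moves only by the shell command python3 -m pendant 'ROWS'. ROWS is JSON, a list that holds one entry, the list of rows, each a list of 7 numbers: the turn, a rotation vector about the tool's x, y, z in rad, then the shift along the tool's x, y, z in cm, then the finger opening in cm, from 0 to 8.54. A call has exactly 5 rows; each row shifts and turns the commanded pose from where the row before left it, along the tool's axes as they then stand; what a row does not reach is not made up. A row lasts 1/12 s, in which the tool goes at most 41.7 mm and 7.16 degrees, less where a joint would pass 70% of its speed; a pose out of reach is approached as far as the arm can. A call with a gripper value outside its range is refused whole. The fingers move at their own pace and stop on an object; the grip force is fixed at half the most. Time passes only in rows, so rows that do not move let the fingers close, or fill a call up. It gives the time, the measured TCP pose, the force, the opening and the grip force at its end, in the units of the state.
- arm.get_state(): the state, without advancing time (a new reading comes with each control period).
- arm.read_camera(name): name is "side" or "top" or "wrist"; returns the picture (400x640x3 uint8, red, green, blue); there is no depth.
- arm.camera_info(name): a dict with "K" (3x3 intrinsics, pixels), "R" (3x3) and "t" (3): a world point X has camera coordinates R X + t. Camera axes: x right, y down, z forward; pixel columns grow to the right and rows downward; lengths in m; the calibration is good to about 2 mm. A picture is of the moment at which its call begins: read the wrist's pose just before it. camera_info takes no time and is no camera call; for the wrist camera it gives the pose at the moment of the call.
- arm.job_done(): hands the job in; it is judged then, once.
Trained networks look in the newest picture that a camera, given by its name, has taken for a name from the list of things; names that differ only in an ending like _2 or _b are one class to them, and where a whole thing is asked for, a point or a joint stands for the part that bears it (a point fixed in the world has none). Each returns a list of dicts, best first, with "p" (0 to 1); they miss things now and then, are a little off and sometimes report something else, mostly with a low value. They report only what shows in the picture. A call takes as long as a camera call. They do not tell look-alikes from the thing itself.
- arm.silhouettes(camera, query): "region" (400x640 bool, what is visible of it) and "centre" ([column, row] in pixels, amid what is visible of it).
- arm.pinpoint(camera, query): "centre" ([column, row] in pixels: a listed point, or the origin of a listed thing).
The state is a dict: "t": time; "joints": joint angles; "joint_vel": joint speeds; "tau": joint torques, N m; "eef_pos": TCP position; "tcp_rot": TCP orientation; "contact_force": force on the tool from outside, world axes, zero at the start; "torque": the same for the moment, N m; "grip_width": finger opening in m; "grasp_force": force on a finger pad.
Only numpy, scipy, OpenCV 4.12 (cv2) and the standard library are available. Lean on these libraries where they do the work, as an engineer would, in place of code of your own. Each camera call takes 0.05 s, during which the arm holds its last target. There are 200 camera calls.

## Working session

There is one attempt and no reset: what is moved stays moved. The work goes in short steps, Python scripts to look and compute and a shell command to move; the robot and the scene stay as the last step left them, time stands still between calls to the robot, and variables do not carry over. Pictures are saved under pics/ and viewed, at most 10 in all, crops included, and the job is handed in when it is done.

```bash
mkdir -p pics
cat > h.py <<'E'
from workcell import arm
import numpy as np, cv2
def ray(cam,px,z):
    c=arm.camera_info(cam);K,R,t=[np.array(c[k],float) for k in "KRt"]
    o=-R.T@t; d=R.T@np.linalg.inv(K)@np.array([px[0],px[1],1.])
    return o+d*(z-o[2])/d[2]
E
python3 - <<'E'
from h import *
a=[arm.read_camera(n) for n in("top","side")]
for n,i in zip(("top","side"),a): cv2.imwrite(f"pics/{n}.png",i[:,:,::-1])
for q,z in [("teapot_mouth",.1),("lid_wide_knob",.052),("lid_middle_knob",.052),("lid_narrow_knob",.052)]:
  for n in("top","side"):
    for r in arm.pinpoint(n,q)[:4]: print(q,n,round(r["p"],2),np.round(r["centre"]),ray(n,r["centre"],z).round(3))
s=arm.get_state();print(s["t"],s["eef_pos"],s["tcp_rot"],s["grip_width"])
E
```

```text
teapot_mouth top 0.97 [168. 167.] [0.756 0.419 0.1  ]
teapot_mouth top 0.79 [259. 190.] [0.665 0.153 0.1  ]
teapot_mouth side 0.86 [164. 287.] [0.736 0.422 0.1  ]
teapot_mouth side 0.65 [259. 227.] [0.652 0.167 0.1  ]
teapot_mouth side 0.56 [264. 247.] [0.606 0.223 0.1  ]
lid_wide_knob top 0.74 [333. 258.] [ 0.454 -0.046  0.052]
lid_wide_knob side 0.7 [363. 216.] [ 0.45  -0.045  0.052]
lid_middle_knob side 0.77 [374. 187.] [ 0.465 -0.184  0.052]
lid_narrow_knob top 0.75 [248. 261.] [0.467 0.202 0.052]
lid_narrow_knob top 0.74 [290. 259.] [0.464 0.08  0.052]
lid_narrow_knob side 0.84 [340. 239.] [0.472 0.07  0.052]
lid_narrow_knob side 0.64 [323. 280.] [0.454 0.218 0.052]
0.5 [ 0.13279421 -0.53367761  0.256247  ] [-3.11816279e+00 -3.82116252e-01  4.00007540e-06] 0.08526289237334424
```

View pics/top.png

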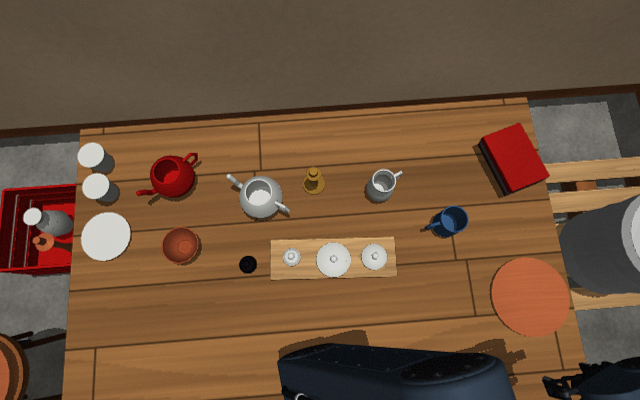

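View pics/side.png

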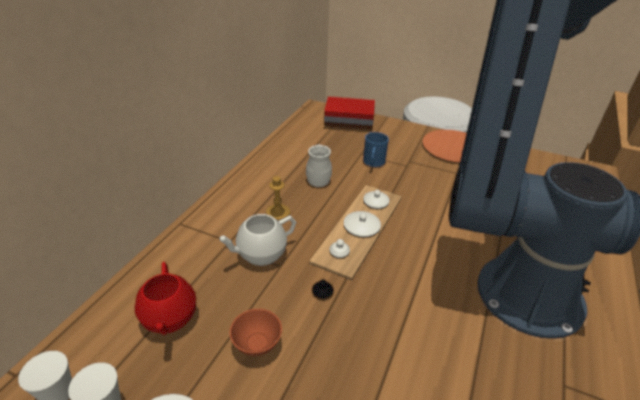

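The top view shows the white, open teapot at about (261,193). On the board are the narrow lid (291,257), the wide lid (333,258) and the middle lid (374,256). The red teapot (172,177) and the black lid (248,264) are look-alikes. The middle lid's 66 mm collar fits the 70 mm mouth. I'll close the fingers and approach the teapot up high.

```bash
python3 -m pendant '[[[0,0,0,1.5,-1.2,-0.5,0],[0,0,0,3.1,-2.5,-0.5,0],[0,0,0,3.1,-2.5,-0.5,0],[0,0,0,3.1,-2.5,-0.5,0],[0,0,0,3.1,-2.5,-0.5,0]]]'
python3 -m pendant '[[[0,0,0,3.1,-2.5,0,0],[0,0,0,3.1,-2.5,0,0],[0,0,0,3.1,-2.5,0,0],[0,0,0,3.1,-2.5,0,0],[0,0,0,3.1,-2.5,0,0]]]'
```

```text
t: 0.92
eef_pos: [0.2413, -0.3899, 0.2815]
tcp_rot: [3.118, 0.381, 0.0]
contact_force: [1.1, 0.1, -0.4]
grip_width: 0.0256
grasp_force: 0.0
t: 1.33
eef_pos: [0.3616, -0.231, 0.2816]
tcp_rot: [3.118, 0.382, 0.001]
contact_force: [0.5, -0.8, 0.6]
grip_width: -0.0001
grasp_force: 0.0
```

```bash
python3 -m pendant '[[[0,0,0,3.1,-2.5,0,0],[0,0,0,3.1,-2.5,0,0],[0,0,0,3.1,-2.5,0,0],[0,0,0,3.1,-2.5,0,0],[0,0,0,3.1,-2.5,0,0]]]'
python3 -m pendant '[[[0,0,0,3.1,-2.5,0,0],[0,0,0,3.1,-2.5,0,0],[0,0,0,2,-1.5,0,0],[0,0,0,0,0,0,0],[0,0,0,0,0,0,0]]]'
python3 - <<'E'
from h import *
i=arm.read_camera("wrist"); cv2.imwrite("pics/w1.png",i[:,:,::-1])
for q,z in [("teapot_mouth",.1),("lid_middle_knob",.052),("lid_wide_knob",.052)]:
    for r in arm.pinpoint("wrist",q)[:4]: print(q,round(r["p"],2),np.round(r["centre"]),ray("wrist",r["centre"],z).round(4))
print(arm.get_state()["eef_pos"])
E
```

```text
t: 1.75
eef_pos: [0.482, -0.0721, 0.2815]
tcp_rot: [3.118, 0.382, 0.001]
contact_force: [0.8, -2.0, -0.7]
grip_width: -0.0004
grasp_force: 0.0
t: 2.17
eef_pos: [0.5452, 0.0097, 0.2809]
tcp_rot: [-3.118, -0.385, 0.001]
contact_force: [-0.3, 0.1, 0.6]
grip_width: 0.0004
grasp_force: 0.0
teapot_mouth 0.61 [238. 221.] [0.4903 0.0702 0.1   ]
lid_middle_knob 0.76 [454. 287.] [ 0.4496 -0.1732  0.052 ]
lid_wide_knob 0.79 [349. 265.] [ 0.4478 -0.0508  0.052 ]
[0.54451632 0.00792348 0.28141837]
```

View pics/w1.png

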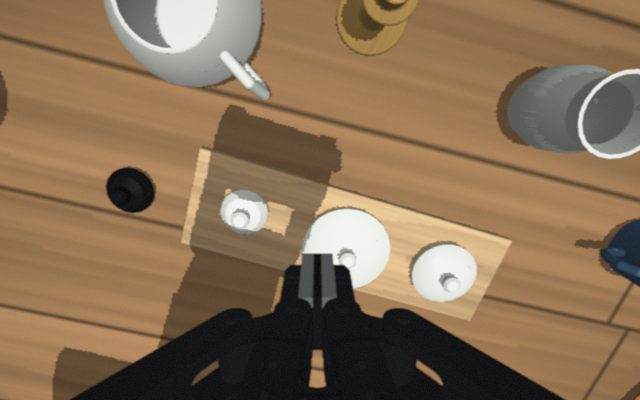

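The wrist view shows the middle lid's knob at (452,284) and the teapot's mouth at the upper left, cut off. Moving nearer to the teapot for a closer look.

```bash
python3 -m pendant '[[[0,0,0,3,-2.6,0,0],[0,0,0,3,-2.6,0,0],[0,0,0,3,-2.6,0,0],[0,0,0,2,-1.6,0,0],[0,0,0,0,0,0,0]]]'
python3 - <<'E'
from h import *
i=arm.read_camera("wrist"); cv2.imwrite("pics/w2.png",i[:,:,::-1])
for r in arm.pinpoint("wrist","teapot_mouth")[:4]: print(round(r["p"],2),np.round(r["centre"]),ray("wrist",r["centre"],.1).round(4))
print(arm.get_state()["eef_pos"])
E
```

```text
t: 2.78
eef_pos: [0.6306, 0.1291, 0.2809]
tcp_rot: [-3.117, -0.384, -0.001]
contact_force: [0.7, -0.1, 0.3]
grip_width: -0.0
grasp_force: 0.0
0.59 [295. 146.] [0.6536 0.1524 0.1   ]
[0.62895762 0.12624622 0.28098463]
```

View pics/w2.png

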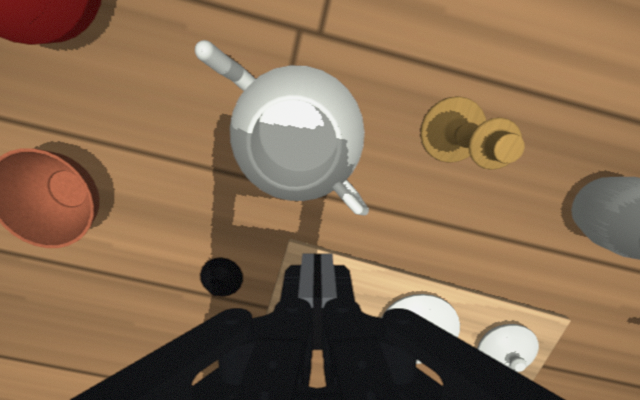

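The mouth's centre is at (294,146), which gives (0.654, 0.152). That agrees with the top camera. Descending to 3 cm above the rim.

```bash
python3 -m pendant '[[[0,0,0,1.5,-1,1,0],[0,0,0,1.5,-0.95,2,0],[0,0,0,0,0,2.5,0],[0,0,0,0,0,2.5,0],[0,0,0,0,0,2,0]]]'
python3 -m pendant '[[[0,0,0,0,0,1.5,0],[0,0,0,0,0,1,0],[0,0,0,0,0,0.1,0],[0,0,0,0,0,0,0],[0,0,0,0,0,0,0]]]'
python3 - <<'E'
from h import *
i=arm.read_camera("wrist"); cv2.imwrite("pics/w3.png",i[:,:,::-1])
for r in arm.pinpoint("wrist","teapot_mouth")[:4]: print(round(r["p"],2),np.round(r["centre"]),ray("wrist",r["centre"],.1).round(4))
print(arm.get_state()["eef_pos"])
cv2.imwrite("pics/s3.png",cv2.resize(arm.read_camera("side")[150:320,160:400],None,fx=3,fy=3)[:,:,::-1])
E
```

```text
t: 3.3
eef_pos: [0.6526, 0.1511, 0.1798]
tcp_rot: [3.118, 0.38, -0.002]
contact_force: [0.6, -1.5, 0.2]
grip_width: 0.0
grasp_force: 0.0
t: 3.72
eef_pos: [0.6539, 0.1523, 0.1567]
tcp_rot: [-3.118, -0.381, -0.003]
contact_force: [0.9, 0.3, 0.4]
grip_width: -0.0001
grasp_force: 0.0
0.67 [313. 235.] [0.6561 0.1566 0.1   ]
[0.6539505  0.15265746 0.15664545]
```

View pics/w3.png

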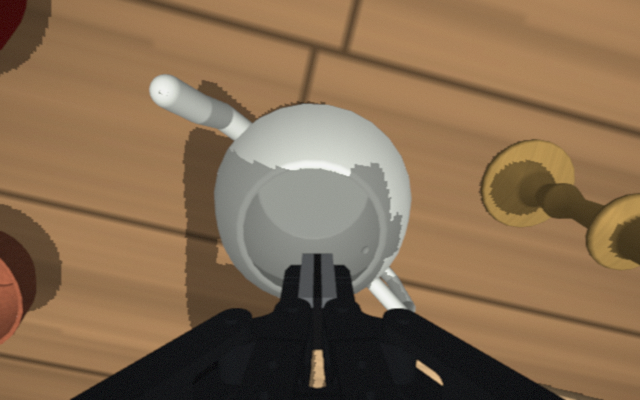

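View pics/s3.png

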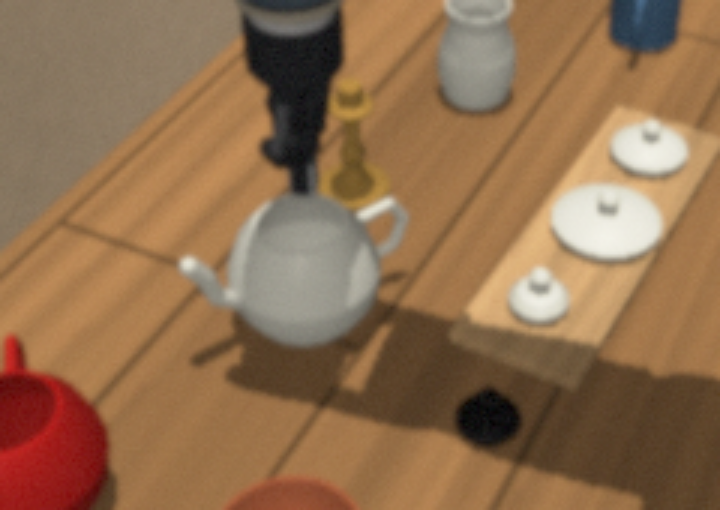

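From close by, the rim spans columns 236–387, with its top at row 161 and its centre at (312,235). That means a 4 mm correction. The side view shows the fingertips just above the mouth. Correcting, then dwelling for about 3 s.

```bash
python3 -m pendant '[[[0,0,0,0.2,-0.3,0.1,0],[0,0,0,0,0,0,0],[0,0,0,0,0,0,0],[0,0,0,0,0,0,0],[0,0,0,0,0,0,0]]]'
for i in 1 2 3 4 5 6 7; do python3 -m pendant '[[[0,0,0,0,0,0,0],[0,0,0,0,0,0,0],[0,0,0,0,0,0,0],[0,0,0,0,0,0,0],[0,0,0,0,0,0,0]]]' | head -2; done
python3 - <<'E'
from h import *
r=arm.get_state();print(r["eef_pos"],r["tcp_rot"])
E
```

```text
t: 4.28
eef_pos: [0.6547, 0.1562, 0.1543]
tcp_rot: [-3.118, -0.382, 0.0]
contact_force: [-0.2, 1.1, -0.8]
grip_width: -0.0
grasp_force: 0.0
t: 4.7
eef_pos: [0.6547, 0.1561, 0.1543]
t: 5.12
eef_pos: [0.6547, 0.1562, 0.1543]
t: 5.53
eef_pos: [0.6547, 0.1561, 0.1543]
t: 5.95
eef_pos: [0.6547, 0.1561, 0.1543]
t: 6.37
eef_pos: [0.6547, 0.1562, 0.1543]
t: 6.78
eef_pos: [0.6547, 0.1562, 0.1543]
t: 7.2
eef_pos: [0.6547, 0.1562, 0.1543]
[0.65469381 0.15617546 0.15431121] [-3.11826183e+00 -3.82015972e-01 -2.23198819e-05]
```

```bash
python3 -m pendant '[[[0,0,0,0,0,-2,0],[0,0,0,0,0,-2.5,0],[0,0,0,0,0,-2.5,0],[0,0,0,-1,1,-2,0],[0,0,0,-2.5,2.4,-1,0]]]'
python3 -m pendant '[[[0,0,0,-2.8,2.7,0,0],[0,0,0,-2.8,2.7,0,0],[0,0,0,-2.8,2.7,0,0],[0,0,0,-2.8,2.7,0,0],[0,0,0,-2.8,2.7,0,0]]]'
python3 -m pendant '[[[0,0,0,-2.8,2.7,0,0],[0,0,0,-2.8,2.7,0,0],[0,0,0,-2.5,2.4,0,0],[0,0,0,0,0,0,0],[0,0,0,0,0,0,0]]]'
python3 - <<'E'
from h import *
i=arm.read_camera("wrist"); cv2.imwrite("pics/w4.png",i[:,:,::-1])
for r in arm.pinpoint("wrist","lid_middle_knob")[:4]: print(round(r["p"],2),np.round(r["centre"]),ray("wrist",r["centre"],.052).round(4))
s=arm.get_state();print(s["eef_pos"],s["t"])
E
```

```text
t: 7.62
eef_pos: [0.6303, 0.1166, 0.2569]
tcp_rot: [-3.117, -0.386, -0.007]
contact_force: [0.4, -0.3, 0.2]
grip_width: 0.0002
grasp_force: 0.0
t: 8.03
eef_pos: [0.5244, -0.0513, 0.2545]
tcp_rot: [3.118, 0.382, 0.001]
contact_force: [0.5, -0.7, 0.4]
grip_width: -0.0002
grasp_force: 0.0
t: 8.45
eef_pos: [0.4654, -0.1465, 0.2546]
tcp_rot: [3.119, 0.377, 0.001]
contact_force: [0.1, 0.0, 0.9]
grip_width: -0.0001
grasp_force: 0.0
0.97 [338. 198.] [ 0.449  -0.1686  0.052 ]
[ 0.46625632 -0.1449296   0.25443654] 8.55
```

View pics/w4.png

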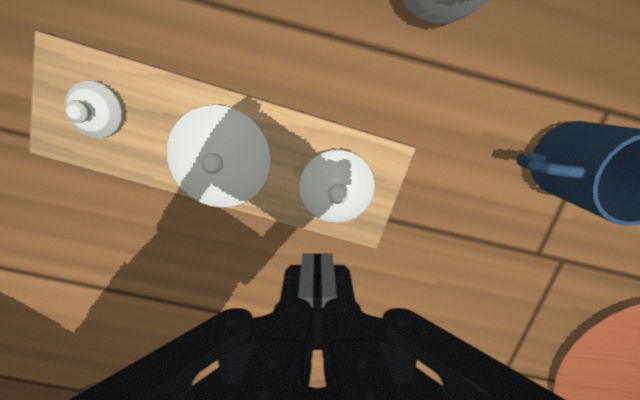

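The middle lid's knob is at (338,194), giving about (0.449, -0.169), which is clear of the wide lid at (212,160). Moving over it horizontally first, then down.

```bash
python3 -m pendant '[[[0,0,0,-1.2,1.0,0,0],[0,0,0,-1.0,1.0,0,0],[0,0,0,0,0,2,0],[0,0,0,0,0,2.5,0],[0,0,0,0,0,2.5,0]]]'
python3 -m pendant '[[[0,0,0,0,0,2.5,0],[0,0,0,0,0,2.5,0],[0,0,0,0,0,1.5,0],[0,0,0,0,0,0.5,0],[0,0,0,0,0,0,0]]]'
python3 - <<'E'
from h import *
i=arm.read_camera("wrist"); cv2.imwrite("pics/w5.png",i[:,:,::-1])
for r in arm.pinpoint("wrist","lid_middle_knob")[:4]: print(round(r["p"],2),np.round(r["centre"]),ray("wrist",r["centre"],.052).round(4))
s=arm.get_state();print(s["eef_pos"],s["t"])
E
```

```text
t: 8.97
eef_pos: [0.4503, -0.1692, 0.1838]
tcp_rot: [3.117, 0.384, 0.002]
contact_force: [1.0, -0.4, -0.3]
grip_width: 0.0001
grasp_force: 0.0
t: 9.38
eef_pos: [0.4495, -0.169, 0.1134]
tcp_rot: [-3.117, -0.384, 0.003]
contact_force: [-0.4, -0.6, 0.0]
grip_width: 0.0
grasp_force: 0.0
0.82 [319. 236.] [ 0.4498 -0.1698  0.052 ]
[ 0.45013488 -0.16972413  0.11501811] 9.4833
```

View pics/w5.png

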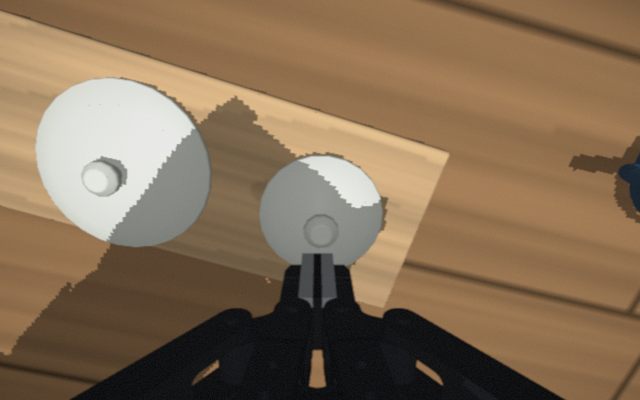

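The knob is at (320,232), in line just ahead of the fingertips and within a few mm. Coming down the last 0.8 cm, then dwelling.

```bash
python3 -m pendant '[[[0,0,0,0.1,0,0.4,0],[0,0,0,0,0,0.4,0],[0,0,0,0,0,0,0],[0,0,0,0,0,0,0],[0,0,0,0,0,0,0]]]'
for i in 1 2 3 4 5 6 7; do python3 -m pendant '[[[0,0,0,0,0,0,0],[0,0,0,0,0,0,0],[0,0,0,0,0,0,0],[0,0,0,0,0,0,0],[0,0,0,0,0,0,0]]]' | head -2; done
python3 -c "
from h import *
print(arm.job_done())"
```

```text
t: 9.9
eef_pos: [0.4504, -0.1699, 0.1065]
tcp_rot: [3.118, 0.382, 0.0]
contact_force: [0.6, 0.4, 0.4]
grip_width: -0.0003
grasp_force: 0.0
t: 10.32
eef_pos: [0.4503, -0.1698, 0.1063]
t: 10.73
eef_pos: [0.4503, -0.1698, 0.1063]
t: 11.15
eef_pos: [0.4503, -0.1698, 0.1063]
t: 11.57
eef_pos: [0.4503, -0.1698, 0.1063]
t: 11.98
eef_pos: [0.4503, -0.1698, 0.1063]
t: 12.4
eef_pos: [0.4503, -0.1698, 0.1063]
t: 12.82
eef_pos: [0.4503, -0.1698, 0.1063]
the job is handed in; nothing more can be done
None
```

Job handed in: the arm pointed about 3 cm above the white teapot's mouth for about 3 s, then did the same over the middle lid's knob, where it finished, with no sign of contact and at 12.8 s of the 42 s allowed.

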